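# Click the pump dial to rinse and start it

### The job

On the grey pump box, turn the big black knurled dial clockwise with gentle fingertip friction until its white pointer clicks into the green mark, never going on to the red mark. Then push the round blue start button fully down with a fingertip and let it come back up. Grasp nothing, and leave the cup, clips, brush, soap box and everything else standing where it is.

Things in the scene. Friction and masses are not known exactly. Their poses are not given: they have to be found in the camera images.
- pump_box: Grey box 150 (x) x 250 (y) x 55 mm high, fixed, anywhere mid-shelf, turned up to 0.45 rad. Origin: centre of underside; z up; -x is its front (robot) side. Dial axis at (0, -45 mm), button at (0, +78 mm). White, yellow, green, red dots (18 mm) on its top, 63.5 mm from the dial's axis, at +60, +20, -20, -60 deg from box +x (left to right seen from the robot).
- dial (a joint): Angle of the black dial, rad, growing CLOCKWISE seen from above. Four click positions (detents) 0.7 rad apart: pointer at white 0, yellow 0.7, green 1.4, red 2.1 (end stop just after). Starts at white or yellow. Let go, it is pulled to the nearest position, tipping over about midway. Leaving a position takes up to about 0.07 N m.
- dial_face (a point): Centre of the dial's flat top, on its axis, 85 mm above the shelf. Dial: disc 100 mm across, 22 mm thick, knurled; flat out to 45 mm from the axis. It gives downward on a spring: about 3.6 N to start, then 1.2 N per mm, hard stop at 7 mm. Pressed with 6 N or more 34 mm off the axis, it turns with a fingertip moved in an arc about the axis. Never press over 40 N.
- dial_pointer (a point): Outer part of the white pointer line painted on the dial's face, 44 mm from the axis, at the height of the face; it turns with the dial.
- start (a joint): Travel of the blue start button, m: 0 up, 0.006 fully down; a spring (5 N fully down) brings it back up.
- start_top (a point): Centre of the top of the blue button, 36 mm across, in a black housing on the box's top; moves straight down.
- cup: Loose green plastic cup, 76 mm across, 85 mm high, standing beside the box on its button side. Leave alone. Origin: centre of underside.
- clip_a: Loose round steel spring clip, ring 44 mm across with two short arms, 12 mm high, lying in front of the box. Leave alone. Origin: centre of the ring's underside.
- clip_b: The like spring clip, lying behind the box. Leave alone. Origin: centre of the ring's underside.
- nail_brush: Loose wooden brush, 160 mm long, lying beside the box on the dial's side. Leave alone.
- pad_holder: Loose steel scrub pad holder with a green pad, 100 x 70 x 42 mm, to the robot's left. Leave alone.
- wash_bottle: Loose white bottle, 64 mm across, about 150 mm high, at the back left. Leave alone.
- soap_lid (a joint): Hinged lid of the teal soap box (85 x 120 x 58 mm, fixed, to the robot's right): 0 shut, grows as it opens, rad. Leave shut.

How it is judged:
By the outcome, as a careful person would: the job done as asked, in the order asked, and still so for the second after the job is handed in, with the robot touching nothing.
It also fails if it takes over 51 s, if anything falls off the work surface, if the arm or the gripper's body presses on something with over 40 N, if the wrist force passes 120 N, or if a joint passes its speed limit or range.

### The arm

A 6-joint arm with a two-finger parallel gripper is mounted at the origin on the work surface. World frame = base frame: x ahead of the robot, y to its left, z up, the work surface at z = 0. Lengths are in mm, angles in rad, forces in N, time in s.
With the tool pointing down it reaches from about 350 to 875 mm from the base axis. Payload 4.2 kg.
Tool frame: the origin (TCP) lies at the very end of the fingers, on their centre line; the grasp point (between the pads) lies grip_depth behind it (grip_depth is the distance from the TCP to the grasp point, in mm); z points along the fingers, y is the direction in which the jaws open and shut (so a half turn about z gives the same grasp; the last joint's range is limited). The gripper opens to 85 mm and grips with 20 to 120 N. Pads are 22 mm wide; open, the fingers measure 114 mm over their backs; the gripper's body (76 mm by 85 mm) begins 54 mm behind the grasp point. The pads swing forward as they close: fully open they stand 13 mm farther back than shut.
Start: joints at [1.592, 0.385, 0.008, 0, -1.194, -0.259], TCP at [147.197, 607.398, 231.312] pointing down, gripper open.
Joint ranges: [-3.14, 3.14], [-1.21, 2.06], [-1.07, 1.41], [-3.16, 2.05], [-2.99, -0.16], [-3.1, 3.1]. Speed limits (rad/s): [2.79, 2.79, 3.14, 3.14, 3.14, 3.14].

### API

Orientations are given as [roll, pitch, yaw] about the fixed x, y, z axes, in that order (R = Rz(yaw) Ry(pitch) Rx(roll)).
In Python, from rig import state, snapshot, get_calibration, job_done, grip_depth gives the robot as it stands.
- The arm moves only by the tool carry_out, never from a script. Its argument "rows" is one flat list of numbers, 7 for each row, row after row: the turn, a rotation vector about the tool's x, y, z in degrees, then the shift along the tool's x, y, z in m, then the closure, from 0 (fully open) to 1 (shut). In form: [rx, ry, rz, tx, ty, tz, jaw, rx, ry, rz, tx, ty, tz, jaw, ...]. A call has 1 to 12 rows; each row shifts and turns the commanded pose from where the row before left it, along the tool's axes as they then stand; what a row does not reach is not made up. A row lasts 1/12 s, in which the tool goes at most 41.7 mm and 7.16 degrees, less where a joint would pass 70% of its speed; a pose out of reach is approached as far as the arm can. A call is refused whole if a number of a shift passes 0.0417 or a number of a turn 7.16, either way. A call with a gripper value outside its range is refused whole. The fingers move at their own pace and stop on an object; the grip force is fixed at half the most. Time passes only in rows, so rows that do not move let the fingers close. It gives the time, the measured TCP pose, the force and the opening at its end, in the units of the state.
- state(): the state, without advancing time (a new reading comes with each control period).
- snapshot(name): name is "side" or "top" or "wrist"; returns the picture (480x640x3 uint8, red, green, blue); there is no depth.
- get_calibration(name): a dict with "mtx" (3x3 intrinsics, pixels), "rvec" (rotation vector, rad) and "tvec" (3), from world to camera coordinates, as OpenCV has them. Camera axes: x right, y down, z forward; pixel columns grow to the right and rows downward; lengths in mm; the calibration is good to about 2 mm. A picture is of the moment at which its call begins: read the wrist's pose just before it. get_calibration takes no time and is no camera call; for the wrist camera it gives the pose at the moment of the call.
- job_done(): hands the job in, once; it reports no verdict.
The state is a dict: "t": time; "q": joint angles; "joint_velocities": joint speeds; "effort": joint torques, N m; "eef_pos": TCP position; "orientation": TCP orientation; "ft_force": force on the tool from outside, world axes, zero at the start; "ft_torque": the same for the moment, N m; "opening": finger opening in mm.
Only numpy, scipy, OpenCV 4.12 (cv2) and the standard library are available. Lean on these libraries where they do the work, as an engineer would, in place of code of your own. Each camera call takes 0.05 s, during which the arm holds its last target. There are 200 camera calls.

## Working session

There is one attempt and no reset: what is moved stays moved. The work goes in short steps, Python scripts to look and compute and a tool call to move; the robot and the scene stay as the last step left them, time stands still between calls to the robot, and variables do not carry over. Pictures are saved under pics/ and viewed, about 8 in all and at most 12, crops included, and the job is handed in when it is done.

Besides the shell and the picture viewer there is one more tool, called after ">>>" as name(argument=value, ...) on one line, values as JSON. carry_out: Moves the arm, as the interface text tells. Its arguments: {"type":"object","properties":{"rows":{"type":"array"}},"required":["rows"]}

```bash
mkdir -p pics; ls; python3 - <<'E'
from rig import *
import cv2
print(state(),grip_depth)
for n in("top","side"):
    cv2.imwrite(f"pics/{n}0.png",snapshot(n)[...,::-1]); print(n,get_calibration(n))
E
```

```text
pics
{'t': 0.0, 'q': array([ 1.59160120e+00,  3.85569110e-01,  6.60126143e-03, -5.28577606e-04,
       -1.19397018e+00, -2.58596142e-01]), 'joint_velocities': array([ 0.00074893, -0.00054383,  0.00071612, -0.00098474, -0.00211272,
        0.00026438]), 'effort': array([ 1.13729220e-03, -3.92290092e+01,  1.88399702e+01,  4.18608919e+00,
       -4.67366845e-03,  1.20809611e-05]), 'eef_pos': array([147.06105901, 606.84517555, 230.19999025]), 'orientation': array([ 3.13939654e+00, -7.29494531e-05, -2.37986213e-01]), 'ft_force': array([ 0.46053918, -0.08201111, -0.54085055]), 'ft_torque': array([ 0.00345457, -0.02709362, -0.01661286]), 'opening': 85.401586818164} 18.700000000000003
top {'mtx': array([[474.37667051,   0.        , 321.90553996],
       [  0.        , 474.37667051, 232.93762011],
       [  0.        ,   0.        ,   1.        ]]), 'rvec': array([ 2.09566258, -2.15283276,  0.22390433]), 'tvec': array([  31.07971403,  599.27632951, 1161.84958121])}
side {'mtx': array([[462.9270902 ,   0.        , 328.08718593],
       [  0.        , 462.9270902 , 236.37965516],
       [  0.        ,   0.        ,   1.        ]]), 'rvec': array([ 0.58916201, -2.7424361 ,  1.06827665]), 'tvec': array([ 561.64981979,  201.53413301, 1030.36393423])}
```

View pics/top0.png

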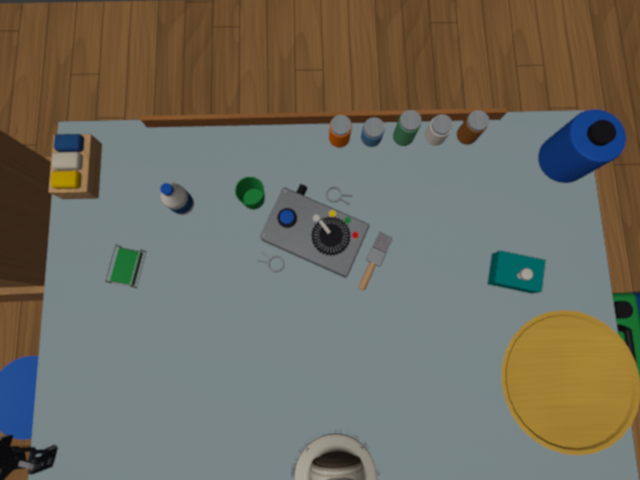

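View pics/side0.png

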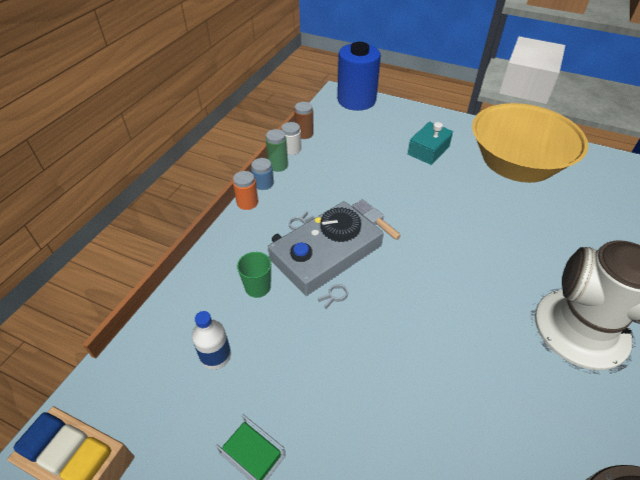

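The top picture shows the box centred near (315,232), with the dial at about (331,236), the button at (287,217) and the cup at (250,193). The clips are at (335,195) and (276,263). The side picture agrees with this. I'll enlarge both.

```bash
python3 - <<'E'
import cv2
a=cv2.imread("pics/top0.png")[175:285,240:400]; b=cv2.imread("pics/side0.png")[190:300,255:405]
cv2.imwrite("pics/ca.png",cv2.resize(a,None,fx=5,fy=5,interpolation=cv2.INTER_CUBIC))
cv2.imwrite("pics/cb.png",cv2.resize(b,None,fx=5,fy=5,interpolation=cv2.INTER_CUBIC))
E
```

```text
(no output)
```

View pics/ca.png

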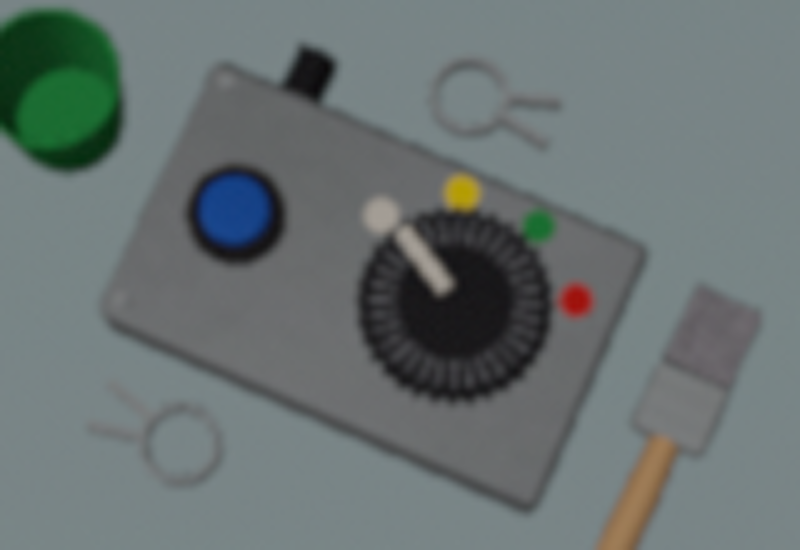

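View pics/cb.png

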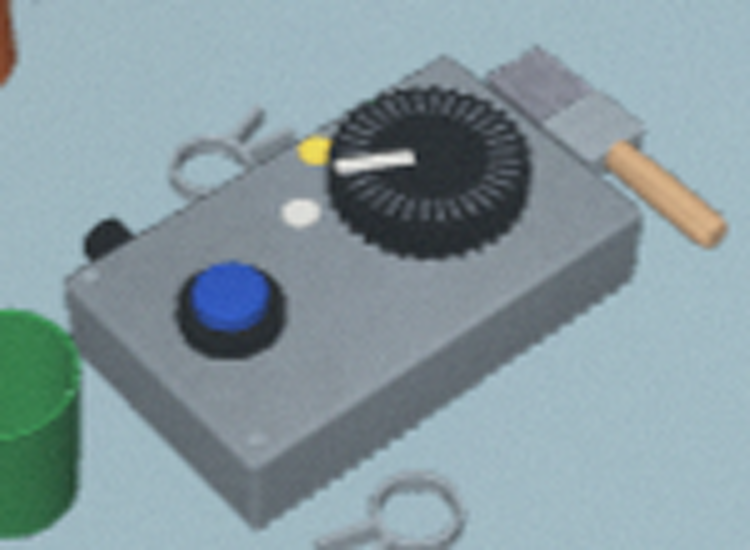

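The pointer is at white, so the dial is at 0 and needs +1.4 rad clockwise. In crop ca the dots are at W(381,215), Y(462,192), G(539,226) and R(575,301). The dial face is at about (457,303) and the button at (235,210). In cb the button top is at about (231,298), with W(301,213) and Y(316,151).

```bash
cat > h.py <<'E'
import numpy as np, cv2
from rig import *
from scipy.optimize import least_squares
from scipy.spatial.transform import Rotation as Ro
def ray(c,uv):
    R=cv2.Rodrigues(c["rvec"])[0]; d=R.T@np.linalg.inv(c["mtx"])@np.r_[uv,1]
    return -R.T@np.ravel(c["tvec"]),d/np.linalg.norm(d)
def atz(c,uv,z):
    o,d=ray(c,uv); return o+d*(z-o[2])/d[2]
def proj(c,P): return cv2.projectPoints(np.float64(P).reshape(-1,1,3),c["rvec"],np.float64(c["tvec"]),c["mtx"],None)[0][:,0]
def local(p):
    x,y,a=p; r=Ro.from_euler('z',a).as_matrix()
    f=lambda lx,ly,z: r@[lx,ly,0]+[x,y,z]
    return f
E
python3 - <<'E'
from h import *
T,S=get_calibration("top"),get_calibration("side")
ca=lambda u,v:np.array([240+(u+.5)/5-.5,175+(v+.5)/5-.5]); cb=lambda u,v:np.array([255+(u+.5)/5-.5,190+(v+.5)/5-.5])
dots=[(63.5*np.cos(a),-45+63.5*np.sin(a),55.5) for a in np.deg2rad([60,20,-20,-60])]
def model(p):
    f=local(p);return [f(*d) for d in dots]+[f(0,-45,85)]
ot=np.array([ca(*q) for q in [(381,215),(462,192),(539,226),(575,301),(457,303)]])
os=np.array([cb(*q) for q in [(301,213),(316,151)]])
def res(p,w=(1,1)):
    m=model(p); return np.r_[w[0]*(proj(T,m)-ot).ravel(),w[1]*(proj(S,m[:2])-os).ravel()]
for w in((1,1),(1,0),(0,1)):
    p=least_squares(res,[700,30,-.4],x_scale=[100,100,1],args=(w,)).x
    print(w,p.round(3),local(p)(0,-45,85).round(1),local(p)(0,78,70).round(1),np.abs(res(p)).round(1))
(o1,d1),(o2,d2)=ray(T,ca(235,210)),ray(S,cb(231,298))
s=np.linalg.lstsq(np.c_[d1,-d2],o2-o1,rcond=None)[0]; print(o1+d1*s[0],o2+d2*s[1])
E
```

```text
(1, 1) [ 6.06538e+02  3.40160e+01 -4.29000e-01] [587.8  -6.9  85. ] [639.  104.9  70. ] [0.1 0.8 0.3 0.6 0.3 0.2 0.3 0.1 0.2 0.2 0.6 0.8 0.6 0.8]
(1, 0) [ 6.08435e+02  3.39460e+01 -4.47000e-01] [589.   -6.6  85. ] [642.2 104.3  70. ] [0.1 0.1 0.  0.2 0.1 0.1 0.2 0.1 0.3 0.2 1.1 1.2 0.9 1.2]
(0, 1) [ 6.04123e+02  3.62130e+01 -4.35000e-01] [585.1  -4.6  85. ] [637.  106.9  70. ] [0.8 1.7 1.  1.7 1.  1.4 0.5 1.1 1.  1.3 0.  0.  0.  0. ]
[643.43131059 104.63395225  67.02673069] [639.62050595 103.82041949  66.07745447]
```

>>> carry_out(rows=[0,0,0,0.0227,0.0208,0,1,0,0,0,0.0227,0.0208,0,1,0,0,0,0.0227,0.0208,0,1,0,0,0,0.0227,0.0208,0,1,0,0,0,0.0227,0.0208,0,1,0,0,0,0.0227,0.0208,0,1,0,0,0,0.0227,0.0208,0,1,0,0,0,0.0227,0.0208,0,1,0,0,0,0.0227,0.0208,0,1,0,0,0,0.0227,0.0208,0,1,0,0,0,0.0227,0.0208,0,1,0,0,0,0.0227,0.0208,0,1])

```text
t: 1.1
eef_pos: [353.5, 299.1, 231.1]
orientation: [3.141, 0.0, -0.238]
ft_force: [0.5, 0.9, -0.2]
opening: 0.1
```

>>> carry_out(rows=[0,0,0,0.0227,0.0208,0,1,0,0,0,0.0227,0.0208,0,1,0,0,0,0.0227,0.0208,0,1,0,0,0,0.0227,0.0208,0,1,0,0,0,0.0227,0.0208,0,1,0,0,0,0.0227,0.0208,0,1,0,0,0,0.0227,0.0208,0,1,0,0,0,0.0227,0.0208,0,1,0,0,0,0.0227,0.0208,0,1,0,0,0,0.0227,0.0208,0,1,0,0,0,0.0227,0.0208,0,1,0,0,0,0.0227,0.0208,0,1])

```text
t: 2.1
eef_pos: [559.4, -7.6, 230.9]
orientation: [3.141, 0.001, -0.238]
ft_force: [-0.3, 0.8, 0.8]
opening: -0.3
```

>>> carry_out(rows=[0,0,0,0,0,0,1,0,0,0,0,0,0,1,0,0,0,0,0,0,1])

```text
t: 2.35
eef_pos: [558.6, -6.1, 230.7]
orientation: [3.141, 0.001, -0.238]
ft_force: [0.6, 0.4, 0.7]
opening: -0.4
```

```bash
python3 - <<'E'
from h import *
import pickle
s=state(); print(s)
c=get_calibration("wrist"); cv2.imwrite("pics/w1.png",snapshot("wrist")[...,::-1]); pickle.dump(c,open("w1.pkl","wb"))
print(c, proj(c,[[588,-6,85],[640,104,67]]))
E
```

```text
{'t': 2.35, 'q': array([ 2.78914202e-01,  2.73228421e-01, -1.57411609e-01, -4.32415424e-04,
       -1.14153541e+00,  1.05366567e+00]), 'joint_velocities': array([ 0.02200771, -0.01548405, -0.00642127,  0.00023109,  0.00303083,
        0.00061453]), 'effort': array([-5.79154864e-01, -3.26167524e+01,  1.85453832e+01,  4.12452489e+00,
        5.33413055e-03,  1.85693338e-03]), 'eef_pos': array([558.5597723 ,  -6.14210269, 230.70095332]), 'orientation': array([ 3.14125238e+00,  1.39307354e-03, -2.38396932e-01]), 'ft_force': array([0.56001935, 0.42028515, 0.7404708 ]), 'ft_torque': array([ 0.02736633, -0.01607553,  0.01966786]), 'opening': -0.3781293615924532}
{'mtx': array([[373.04382968,   0.        , 321.73383281],
       [  0.        , 373.04382968, 240.70177113],
       [  0.        ,   0.        ,   1.        ]]), 'rvec': array([-1.79934055,  2.29147043,  0.38182183]), 'tvec': array([127.57476303, 472.50887379, 555.41239209])} [[313.89893644 186.9890747 ]
 [165.19366438 152.45963445]]
```

View pics/w1.png

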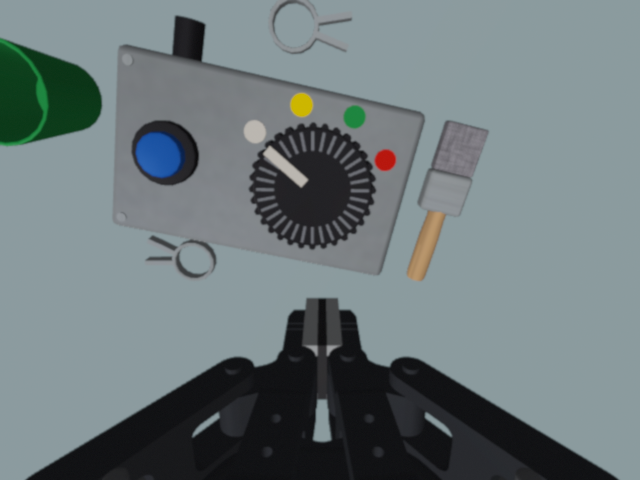

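The wrist picture is clear: W(255,131), Y(301,105), G(354,117), R(385,160), dial face centre (313,186) and button top (159,155). The pointer is still at white. The predicted dial pixel of (314,187) matches. I'll refit using all the views.

```bash
python3 - <<'E'
from h import *
import pickle
W=pickle.load(open("w1.pkl","rb")); T=get_calibration("top")
dots=[(63.5*np.cos(a),-45+63.5*np.sin(a),55.5) for a in np.deg2rad([60,20,-20,-60])]
ow=np.array([(255,131),(301,105),(354,117),(385,160),(313,186)]);
def res(p):
    f=local(p); return (proj(W,[f(*d) for d in dots]+[f(0,-45,85)])-ow).ravel()
p=least_squares(res,[605,34,-.43],x_scale=[100,100,1]).x
f=local(p);print(p.round(3),f(0,-45,85),f(0,78,67),np.abs(res(p)).round(1),[atz(W,(159,155),z).round(1) for z in(65,70)])
print(atz(W,(313,186),85), proj(W,[f(0,78,67)]))
E=np.array
e=state()["eef_pos"]; psi=-.238
x=E([np.cos(psi),np.sin(psi)]);y=E([np.sin(psi),-np.cos(psi)])
c=f(0,-45,85)[:2]; t=c+34*x; d=t-e[:2]; print("tip target",t,"tool shift",d@x,d@y)
E
```

```text
[ 6.06176e+02  3.62530e+01 -4.51000e-01] [586.58075739  -4.25671932  85.        ] [640.14160389 106.46922941  67.        ] [0.2 0.5 0.5 1.  0.4 1.  0.2 0.7 0.8 3.3] [array([639.3, 110.4,  65. ]), array([639.3, 108.2,  70. ])]
[588.91425953  -5.51139523  85.        ] [[162.23194198 153.03199406]]
tip target [619.62234625 -12.27254152] tool shift 60.96328666586198 -8.003494512017417
```

>>> carry_out(rows=[0,0,0,0.021,-0.0024,0,1,0,0,0,0.021,-0.0024,0,1,0,0,0,0.021,-0.0024,0,1,0,0,0,0,0,0.022,1,0,0,0,0,0,0.022,1,0,0,0,0,0,0.022,1,0,0,0,0,0,0.022,1,0,0,0,0,0,0.022,1,0,0,0,0,0,0.022,1,0,0,0,0,0,0,1,0,0,0,0,0,0,1,0,0,0,0,0,0,1])

```text
t: 3.4
eef_pos: [622.8, -13.1, 100.9]
orientation: [-3.141, -0.002, -0.236]
ft_force: [-0.4, -0.2, 0.4]
opening: 0.1
```

>>> carry_out(rows=[0,0,0,0,0,0.005,1,0,0,0,0,0,0.004,1,0,0,0,0,0,0.003,1,0,0,0,0,0,0.002,1,0,0,0,0,0,0,1,0,0,0,0,0,0,1])

```text
t: 3.9
eef_pos: [622.0, -14.0, 85.3]
orientation: [3.142, 0.0, -0.238]
ft_force: [-0.3, -0.7, 0.4]
opening: 0.1
```

>>> carry_out(rows=[0,0,0,0,0,0.002,1,0,0,0,0,0,0.002,1,0,0,0,0,0,0,1])

```text
t: 4.15
eef_pos: [622.4, -14.0, 82.3]
orientation: [3.142, -0.001, -0.237]
ft_force: [-1.9, 0.1, 6.5]
opening: -0.1
```

>>> carry_out(rows=[0,0,0,0,0,0.001,1,0,0,0,0,0,0,1,0,0,0,0,0,0,1])

```text
t: 4.4
eef_pos: [622.5, -14.0, 81.8]
orientation: [-3.142, -0.001, -0.237]
ft_force: [-2.5, 0.7, 7.4]
opening: 0.2
```

>>> carry_out(rows=[0,0,0,0,0,0.001,1,0,0,0,0,0,0.001,1,0,0,2,0,0.0012,0,1,0,0,4,-0.0001,0.0024,0,1,0,0,4,-0.0001,0.0024,0,1,0,0,5,-0.00013,0.00296,0,1,0,0,5,-0.00013,0.00296,0,1])

```text
t: 4.98
eef_pos: [618.7, -24.3, 80.5]
orientation: [-3.139, -0.003, -0.59]
ft_force: [-0.8, 3.8, 8.6]
opening: 0.2
```

```bash
python3 - <<'E'
from h import *
s=state(); e=s["eef_pos"]; r=e[:2]-[588.5,-6]; print(e,s["ft_force"],s["ft_torque"],"r",np.hypot(*r),"ang",np.degrees(np.arctan2(r[1],r[0])),"yaw",np.degrees(s["orientation"]))
c=get_calibration("wrist");im=snapshot("wrist")[...,::-1]; 
q=proj(c,[[588.5,-6,85]])[0];print(q)
cv2.imwrite("pics/w2.png",im)
E
```

```text
[618.74396079 -24.319731    80.53813135] [-0.84604837  3.84019442  8.63792901] [ 0.65440969  0.56857474 -0.02469505] r 35.35971872135692 ang -31.204625487521113 yaw [-179.84487824   -0.18489528  -33.80585183]
[327.1218583  390.07781593]
```

View pics/w2.png

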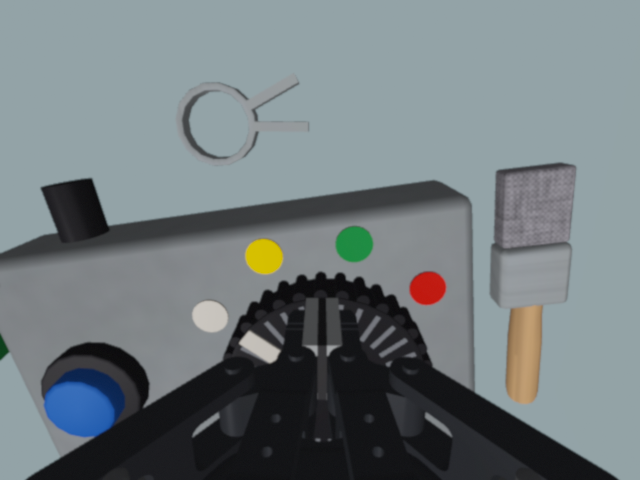

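The pointer tip is visible at about (243,341), next to the white dot at (210,316). I'll compute the dial angle that gives this.

```bash
cat >> h.py <<'E'
def dialang(c,uv,z=80.5,yaw=-.44,ax=(588.5,-6)):
    P=atz(c,uv,z)[:2]-ax; return np.hypot(*P),np.deg2rad(60)+yaw-np.arctan2(P[1],P[0])
E
python3 - <<'E'
from h import *
c=get_calibration("wrist")
for uv in((243,341),(257,346),(248,336),(240,346)): print(dialang(c,uv), atz(c,uv,80.5))
print([ (n,dialang(c,uv,55.5)) for n,uv in (("W",(210,316)),("Y",(264,257)),("G",(354,244)),("R",(427,288)))])
E
```

```text
(np.float64(43.14589041276108), np.float64(0.18086232867942298)) [627.78378876  11.84241575  80.5       ]
(np.float64(36.656666296984056), np.float64(0.20734765759965534)) [622.26516785   8.26971002  80.5       ]
(np.float64(42.595512989022914), np.float64(0.26129225044667687)) [628.57253378   8.44194457  80.5       ]
(np.float64(43.186898508535606), np.float64(0.11155630310275899)) [626.48995625  14.53950892  80.5       ]
[('W', (np.float64(62.24612617981403), np.float64(-0.032368158852650986))), ('Y', (np.float64(60.481791225994634), np.float64(0.6879079652764785))), ('G', (np.float64(60.76966241416247), np.float64(1.4218115142459116))), ('R', (np.float64(61.73149332183496), np.float64(2.1429012005907886)))]
```

The dots come out at 0, 0.69, 1.42 and 2.14, so the calibration is sound. The dial is at about 0.2 with a little slip, so I'll press slightly harder and continue.

>>> carry_out(rows=[0,0,0,0,0,0.0015,1,0,0,4,-0.0001,0.0024,0,1,0,0,4,-0.0001,0.0024,0,1,0,0,5,-0.00013,0.00296,0,1,0,0,5,-0.00013,0.00296,0,1,0,0,0,0,0,0,1])

```text
t: 5.53
eef_pos: [611.2, -33.4, 79.4]
orientation: [-3.139, -0.003, -0.903]
ft_force: [-1.7, -0.9, 9.8]
opening: -0.2
```

```bash
cat > look.py <<'E'
import sys
from h import *
s=state(); e=s["eef_pos"]; r=e[:2]-[588.5,-6]; print(s["t"],e.round(1),s["ft_force"].round(1),"r",np.hypot(*r),"ang",np.degrees(np.arctan2(r[1],r[0])),"yaw",np.degrees(s["orientation"][2]))
c=get_calibration("wrist");im=snapshot("wrist")
import pickle; pickle.dump(c,open("wl.pkl","wb"))
# white stripe pixels: rectify the dial face to a top view, 5 px/mm, white mask within 20..43 mm
z=float(sys.argv[2]); P=[[588.5+a,-6+b,z] for a,b in((60,60),(60,-60),(-60,-60),(-60,60))]
H=cv2.getPerspectiveTransform(np.float32(proj(c,P)),np.float32([(0,0),(600,0),(600,600),(0,600)]))
R=cv2.warpPerspective(im,H,(600,600)); v,u=np.mgrid[:600,:600]; X=60-v/5.; Y=60-u/5.; rr=np.hypot(X,Y)
m=(R.min(2)>150)&(rr<45)&(rr>15); A=np.deg2rad(60)-.44-np.arctan2(Y[m],X[m])
print("white px",m.sum(),"dial", np.median(A) if m.any() else None, A.std() if m.any() else None)
cv2.imwrite(f"pics/{sys.argv[1]}.png",im[...,::-1])
E
python3 look.py w3 79
```

```text
5.5333 [611.2 -33.4  79.4] [-1.7 -0.9  9.8] r 35.5609646941963 ang -50.35725433545393 yaw -51.7473635747405
white px 3802 dial 0.533028832520976 0.2385471666480921
```

View pics/w3.png

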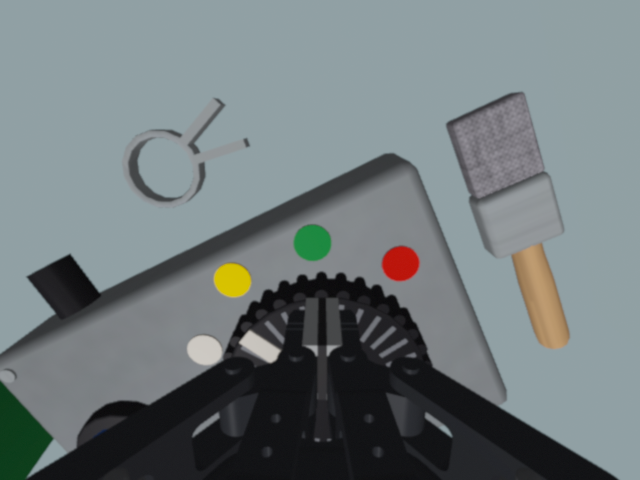

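The pointer sits at (245,341), unmoved relative to the finger, so there's no further slip. The dial is at about 0.5, and I'll turn 40° more.

>>> carry_out(rows=[0,0,4,-0.0002,0.0024,0,1,0,0,5,-0.0002,0.00296,0,1,0,0,5,-0.0002,0.00296,0,1,0,0,5,-0.0002,0.00296,0,1,0,0,5,-0.0002,0.00296,0,1,0,0,5,-0.0002,0.00296,0,1,0,0,5,-0.00013,0.00296,0,1,0,0,4,-0.0001,0.0024,0,1,0,0,2,0,0.0012,0,1,0,0,0,0,0,0,1])

```text
t: 6.42
eef_pos: [589.2, -40.8, 79.5]
orientation: [-3.137, -0.001, -1.6]
ft_force: [-2.0, -4.7, 11.1]
opening: -0.2
```

```bash
python3 look.py w4 79; python3 - <<'E'
from h import *
import pickle
c=pickle.load(open("wl.pkl","rb")); print(dialang(c,(245,341),79))
E
```

```text
6.4167 [589.2 -40.8  79.5] [-2.  -4.7 11.1] r 34.762354816018934 ang -88.84764542369881 yaw -91.64807911014454
white px 3765 dial 1.2283143396505918 0.29710710335462004
(np.float64(41.54694514362821), np.float64(1.1766331861242327))
```

View pics/w4.png

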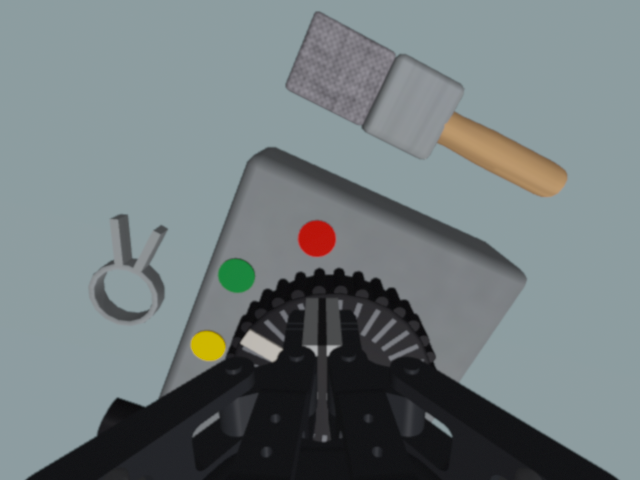

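The pointer tip is at (245,341), between yellow (207,345) and green (237,275), which gives about 1.2. Another 11° brings it to green, then I'll lift straight off.

>>> carry_out(rows=[0,0,4,-0.0001,0.0024,0,1,0,0,4,-0.0001,0.0024,0,1,0,0,3,0,0.0018,0,1,0,0,0,0,0,0,1,0,0,0,0,0,0,1,0,0,0,0,0,-0.003,1,0,0,0,0,0,-0.005,1,0,0,0,0,0,-0.01,1,0,0,0,0,0,-0.03,1,0,0,0,0,0,-0.03,1,0,0,0,0,0,0,1,0,0,0,0,0,0,1])

```text
t: 7.47
eef_pos: [582.1, -38.2, 157.0]
orientation: [-3.137, 0.002, -1.791]
ft_force: [-0.6, 0.1, -0.5]
opening: 0.1
```

```bash
python3 look.py w5 85; python3 -c "
from rig import *; print(state()['q'])"
```

```text
7.4667 [582.1 -38.2 157. ] [-0.6  0.1 -0.5] r 32.86451308060203 ang -101.18630179750758 yaw -102.61888051574567
white px 5831 dial 1.392595714594046 0.6369187140153195
[ 2.11650810e-01  3.76969157e-01 -2.07665763e-01 -9.52265593e-04
 -9.85185603e-01 -4.31641234e-01]
```

View pics/w5.png

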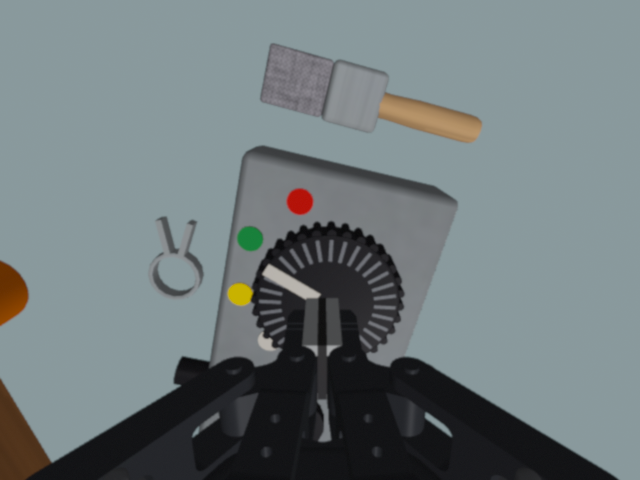

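The pointer tip is at (266,268), with green at (250,238) and yellow at (239,294). I'll compute the angle to allow for parallax.

```bash
python3 - <<'E'
from h import *
import pickle
c=pickle.load(open("wl.pkl","rb")); print(dialang(c,(266,269),85),dialang(c,(317,297),85))
print([dialang(c,u,55.5) for u in((239,294),(250,238),(300,201))])
print(proj(c,[[588.5,-6,85]]))
e=state()["eef_pos"];psi=-1.791;d=np.array([640,105.5])-e[:2];print("button tool xy",d@[np.cos(psi),np.sin(psi)],d@[np.sin(psi),-np.cos(psi)])
E
```

```text
(np.float64(42.508023557894944), np.float64(1.4120541888603826)) (np.float64(5.598011515924402), np.float64(1.6424210036985905))
[(np.float64(61.59447912262291), np.float64(0.6814259130541708)), (np.float64(60.583735834069586), np.float64(1.4207815041194025)), (np.float64(61.75402851768924), np.float64(2.1475200312355196))]
[[323.01529548 302.69601169]]
button tool xy -153.31437809270778 -26.225242267081754
```

The dial is at 1.41, which is the green detent. Next is a hover over the button.

>>> carry_out(rows=[0,0,0,-0.022,-0.0036,0,1,0,0,0,-0.022,-0.0036,0,1,0,0,0,-0.022,-0.0036,0,1,0,0,0,-0.022,-0.0036,0,1,0,0,0,-0.022,-0.0036,0,1,0,0,0,-0.022,-0.0036,0,1,0,0,0,-0.022,-0.0035,0,1,0,0,0,0,0,0.03,1,0,0,0,0,0,0.03,1,0,0,0,0,0,0.01,1,0,0,0,0,0,0,1,0,0,0,0,0,0,1])

```text
t: 8.52
eef_pos: [639.1, 105.6, 84.2]
orientation: [3.14, -0.002, -1.791]
ft_force: [0.8, 0.3, 0.3]
opening: 0.3
```

```bash
python3 look.py w6 85; python3 - <<'E'
from h import *
import pickle
c=pickle.load(open("wl.pkl","rb")); print(proj(c,[[640,106.5,67],[588.5,-6,85],list(state()["eef_pos"])]))
E
```

```text
8.5167 [639.1 105.6  84.2] [0.8 0.3 0.3] r 122.55236638087791 ang 65.62785483971109 yaw -102.60546306426298
white px 0 dial None None
[[319.4504302  298.76398196]
 [397.09079006  -9.15369353]
 [319.05595281 317.91186377]]
```

View pics/w6.png

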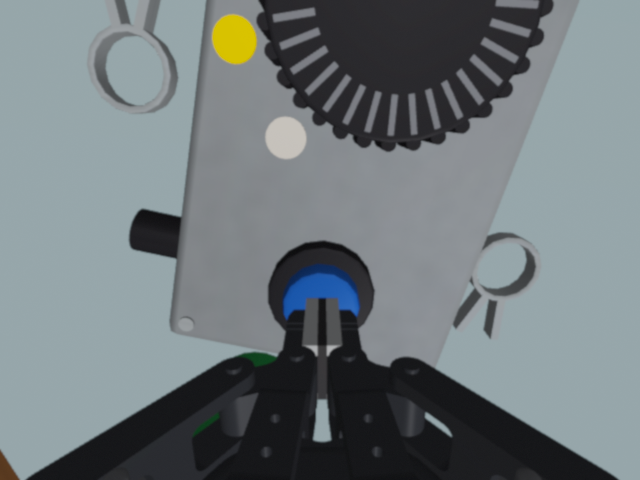

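The blue button is centred at about (321,302), within 2 mm of the prediction, and the tip is over it. I'll press in small steps while watching the force.

>>> carry_out(rows=[0,0,0,0,0,0.008,1,0,0,0,0,0,0.004,1,0,0,0,0,0,0.003,1,0,0,0,0,0,0.002,1,0,0,0,0,0,0,1,0,0,0,0,0,0,1])

```text
t: 9.07
eef_pos: [640.6, 106.3, 71.0]
orientation: [-3.138, 0.001, -1.79]
ft_force: [-1.4, -0.4, 9.8]
opening: -0.1
```

>>> carry_out(rows=[0,0,0,0,0,0.0015,1,0,0,0,0,0,0.0015,1,0,0,0,0,0,0,1])

```text
t: 9.32
eef_pos: [640.7, 106.3, 70.8]
orientation: [-3.137, 0.001, -1.789]
ft_force: [-6.7, 0.2, 20.3]
opening: 0.1
```

The force rose to 20 N with no further travel at 70.8 mm, which indicates a hard stop. I'll ease off in steps to confirm it was the button's spring travel.

>>> carry_out(rows=[0,0,0,0,0,-0.0025,1,0,0,0,0,0,-0.0025,1,0,0,0,0,0,0,1])

```text
t: 9.57
eef_pos: [640.5, 106.3, 72.1]
orientation: [-3.138, 0.002, -1.791]
ft_force: [1.5, 0.5, 4.1]
opening: -0.2
```

>>> carry_out(rows=[0,0,0,0,0,-0.002,1,0,0,0,0,0,-0.002,1,0,0,0,0,0,0,1])

```text
t: 9.82
eef_pos: [640.1, 106.2, 74.4]
orientation: [-3.14, 0.001, -1.791]
ft_force: [2.0, 0.7, 1.6]
opening: 0.0
```

>>> carry_out(rows=[0,0,0,0,0,-0.001,1,0,0,0,0,0,-0.001,1,0,0,0,0,0,0,1])

```text
t: 10.07
eef_pos: [639.1, 106.0, 75.5]
orientation: [3.141, -0.0, -1.791]
ft_force: [1.9, 0.5, 3.0]
opening: 0.0
```

The force falls off over about 71–77 mm, so the button did its full 6 mm travel. I'll retreat upward and back, then do the final checks.

>>> carry_out(rows=[0,0,0,0,0,-0.01,1,0,0,0,0,0,-0.025,1,0,0,0,0,0,-0.03,1,0,0,0,0,0,-0.03,1,0,0,0,0,0,-0.03,1,0,0,0,0,-0.03,-0.01,1,0,0,0,0,0.03,0,1,0,0,0,0,0.03,0,1,0,0,0,0,0.03,0,1,0,0,0,0,0.03,0,1,0,0,0,0,0.03,0,1,0,0,0,0,0.03,0,1])

```text
t: 11.07
eef_pos: [489.9, 138.1, 209.9]
orientation: [3.138, -0.003, -1.792]
ft_force: [0.6, -0.1, 0.7]
opening: -0.2
```

>>> carry_out(rows=[0,0,0,0,0.03,0,1,0,0,0,0,0.03,0,1,0,0,0,0,0,0,1,0,0,0,0,0,0,1])

```text
t: 11.4
eef_pos: [432.3, 151.5, 210.9]
orientation: [3.14, -0.001, -1.789]
ft_force: [-0.4, -0.3, 0.6]
opening: 0.1
```

```bash
python3 - <<'E'
from h import *
print(state()["t"],state()["eef_pos"],state()["ft_force"])
a=snapshot("side")[190:330,215:405]; b=snapshot("top")[175:285,240:400]; 
A=cv2.resize(a,(760,560),interpolation=cv2.INTER_CUBIC)
cv2.imwrite("pics/f.png",A[...,::-1]);cv2.imwrite("pics/ft.png",cv2.resize(b,(800,550),interpolation=cv2.INTER_CUBIC)[...,::-1])
# change against the start images
for n in("top","side"):
    d=np.abs(snapshot(n).astype(int)-cv2.imread(f"pics/{n}0.png")[...,::-1].astype(int)).max(2)>45
    k,l,s,ce=cv2.connectedComponentsWithStats(d.astype(np.uint8)); print(n,[tuple(x) for x in s[1:] if x[4]>3])
E
```

```text
11.4 [432.28757659 151.46970134 210.86819056] [-0.40476258 -0.2905332   0.61247586]
top [(np.int32(319), np.int32(220), np.int32(12), np.int32(14), np.int32(75)), (np.int32(332), np.int32(221), np.int32(13), np.int32(14), np.int32(77)), (np.int32(164), np.int32(251), np.int32(112), np.int32(229), np.int32(7282)), (np.int32(142), np.int32(357), np.int32(8), np.int32(20), np.int32(81)), (np.int32(112), np.int32(364), np.int32(38), np.int32(34), np.int32(120)), (np.int32(0), np.int32(435), np.int32(58), np.int32(45), np.int32(1401)), (np.int32(312), np.int32(453), np.int32(24), np.int32(13), np.int32(128)), (np.int32(335), np.int32(454), np.int32(19), np.int32(15), np.int32(168)), (np.int32(360), np.int32(460), np.int32(18), np.int32(20), np.int32(164)), (np.int32(312), np.int32(468), np.int32(32), np.int32(12), np.int32(228)), (np.int32(353), np.int32(471), np.int32(10), np.int32(9), np.int32(38))]
side [(np.int32(356), np.int32(28), np.int32(284), np.int32(227), np.int32(25148)), (np.int32(432), np.int32(106), np.int32(3), np.int32(5), np.int32(12)), (np.int32(332), np.int32(208), np.int32(9), np.int32(11), np.int32(48)), (np.int32(322), np.int32(220), np.int32(16), np.int32(5), np.int32(50)), (np.int32(561), np.int32(237), np.int32(51), np.int32(61), np.int32(805)), (np.int32(573), np.int32(254), np.int32(30), np.int32(45), np.int32(678)), (np.int32(598), np.int32(298), np.int32(42), np.int32(31), np.int32(438)), (np.int32(612), np.int32(317), np.int32(28), np.int32(53), np.int32(576)), (np.int32(586), np.int32(465), np.int32(54), np.int32(15), np.int32(634))]
```

View pics/f.png

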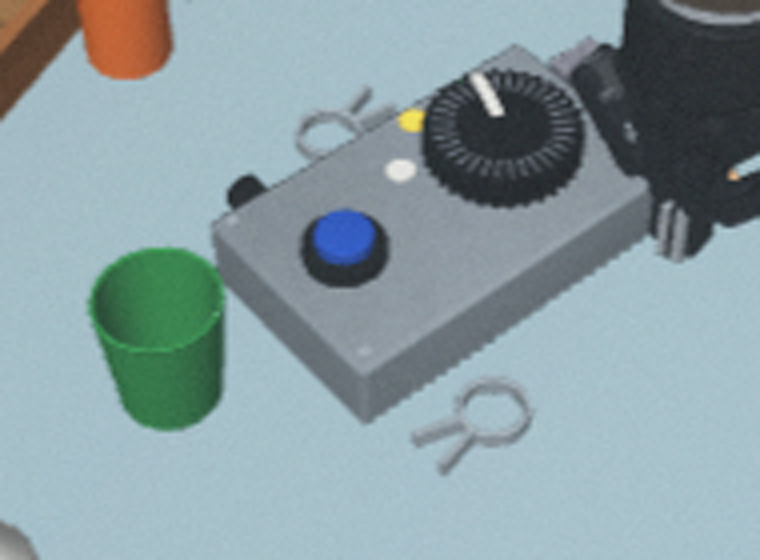

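The side crop shows the pointer turned to green, at (483,95). The button is up at (344,236), and the cup and clips haven't moved. Apart from the arm itself, the only changed pixels are the pointer's old and new places. One top view will confirm.

View pics/ft.png

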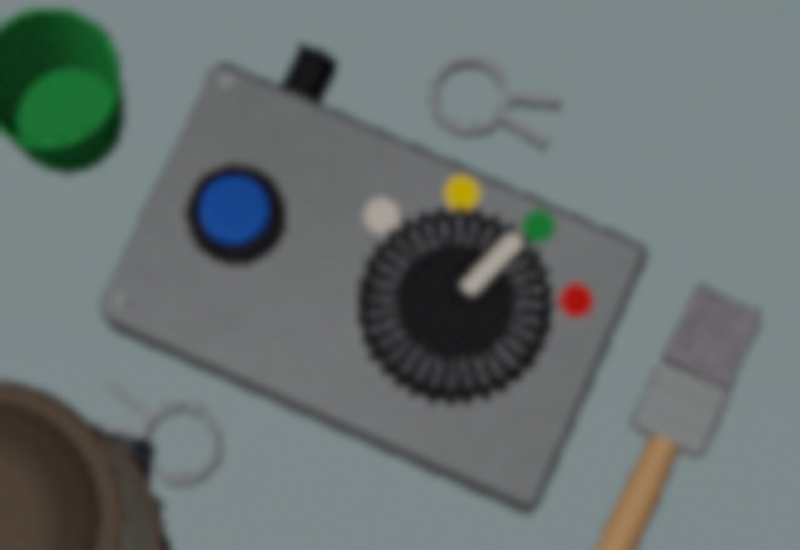

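The pointer at (515,240) points at the green dot (539,226), and nothing else has moved.

```bash
python3 -c "
from rig import *
print(job_done())"
```

```text
the job is handed in; nothing more can be done
None
```

I turned the dial clockwise from white to the green mark, then pushed the blue start button fully down and let it come back up. I handed the job in at about 11.6 s of the 51 s allowed; no verdict was reported.

- **Dial:** I used the shut fingertips as one fingertip, pressing with 7–11 N. It slipped slightly at the start, so I pressed a little harder and checked the pointer as I went. After letting go, the wrist camera put the dial at 1.41 rad (green is 1.4), and the last top view shows the pointer at the green dot. It was never near red.
- **Button:** I pushed it to a hard stop at about 71 mm, where the force rose to about 20 N. The force fell off as I eased up over the 6 mm of travel. In the last pictures the button is up again.
- **Everything else:** Nothing was grasped. Comparing the last top and side pictures with the first, only the pointer and the arm changed. The arm hides part of both views (bits of the front clip and the brush), but each showed unmoved in the other view. At the end the arm was clear, with wrist force within sensor noise.
- **One disagreement:** my first camera estimate of the button's height was about 67 mm, but contact showed about 77 mm. I went by the force.

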